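# Close up the bead row with a fingertip

## Task

Trace the curved groove of the bead board with a fingertip, from behind the bead nearest the black plug, over the crown of the curve, to the end with the brass stop, gently pushing the three beads ahead of it until they stand in one closed row against the brass stop, each touching the next. Push only: the beads stay upright in the groove and are never picked up. Leave the tin, jars and tools around them where they are.

Things in the scene. Friction and masses are not known exactly. Their poses are not given: they have to be found in the camera images.
- board: Fixed pale lacquered board 255 x 420 mm, 10 mm thick, with a curved groove: a half circle, middle line of radius 150 mm about the origin, from -90 to +90 deg from the board's x axis (x: to the arc's crown; z up). Grey groove floor 40 mm wide, 10 mm above the table, between dark rails 8 mm wide, tops at 15 mm; fingertips can pass over them and push the taller beads. Origin: the arc's centre, on the table
- stop: Brass stop: fixed round brass stud, 24 mm in diameter, 7 mm tall, standing on the groove floor near one end of the groove (either one; its top is 17 mm above the table). Origin: centre of its underside
- plug: Black plug: the same stud in black, fixed near the other end of the groove. Origin: centre of its underside
- bead_red: Red flat round lacquered wooden bead, an upright cylinder 36 mm in diameter and 16 mm tall, about 15 g, loose, standing in the groove (its top is 26 mm above the table, 11 mm above the rails). Origin: centre of its underside
- bead_yellow: Yellow flat round lacquered wooden bead, an upright cylinder 36 mm in diameter and 16 mm tall, about 15 g, loose, standing in the groove (its top is 26 mm above the table, 11 mm above the rails). Origin: centre of its underside
- bead_blue: Blue flat round lacquered wooden bead, an upright cylinder 36 mm in diameter and 16 mm tall, about 15 g, loose, standing in the groove (its top is 26 mm above the table, 11 mm above the rails). Origin: centre of its underside
- tin: Bystander: round aluminium tin, 44 mm in diameter, 30 mm tall, loose on the board inside the curve. Origin: centre of its underside
- pot: Bystander: small amber jar with a brass lid, 42 mm in diameter, 48 mm tall, loose on the board inside the curve. Origin: centre of its underside
- jar_a: Bystander: clear jar with a brass lid, 68 mm in diameter, 85 mm tall, on the table to one side of the board. Origin: centre of its underside
- jar_c: Bystander: amber jar with a brass lid, 60 mm in diameter, 75 mm tall, on the table to one side of the board. Origin: centre of its underside
- driver: Bystander: screwdriver lying on the table to the robot's left of the board. Origin: underside of the tool, near its middle
- scissors: Bystander: small red-handled scissors lying on the table to the robot's right of the board, about 130 mm long. Origin: at their pivot, on the table
Mind the look-alikes: they are no part of the job. Of the things shaped like the bead_yellow, the yellow one is meant. Of the things shaped like the bead_red, the red one is meant.

How it is judged:
By the outcome, as a careful person would: the job done as asked, in the order asked, and still so for the second after the job is handed in, with the robot touching nothing.
It also fails if it takes over 50 s, if anything falls off the work surface, if the arm or the gripper's body presses on something with over 40 N, if the wrist force passes 120 N, or if a joint passes its speed limit or range.

## Robot

A 6-joint arm with a two-finger parallel gripper is mounted at the origin on the work surface. World frame = base frame: x ahead of the robot, y to its left, z up, the work surface at z = 0. Lengths are in m, angles in rad, forces in N, time in s.
With the tool pointing down it reaches from about 0.35 to 0.975 m from the base axis. Payload 4.9 kg.
Tool frame: the origin (TCP) lies midway between the tips of the shut fingers; the grasp point (between the pads) lies 19 mm behind it; z points along the fingers, y is the direction in which the jaws open and shut (so a half turn about z gives the same grasp; the last joint's range is limited). The gripper opens to 85 mm and grips with 20 to 120 N. Pads are 22 mm wide; open, the fingers measure 114 mm over their backs; the gripper's body (76 mm by 85 mm) begins 54 mm behind the grasp point. The pads swing forward as they close: fully open they stand 13 mm farther back than shut.
Start: joints at [-1.302, 0.053, 1.613, -0, 1.476, -0.119], TCP at [0.236, -0.579, 0.231] pointing down, gripper open.
Joint ranges: [-3.01, 3.01], [-1.01, 2.22], [0.06, 2.58], [-1.02, 4.17], [0.09, 2.62], [-3.14, 3.14]. Speed limits (rad/s): [2.57, 2.57, 3.14, 3.14, 3.14, 3.14].

## Interface

Orientations are given as a rotation vector (axis times angle).
In Python, from station import ctrl gives the robot as it stands.
- The arm moves only by the tool jog_arm, never from a script. Its argument "steps" is a list of rows, each an object of numbers: "dx", "dy", "dz": the shift along the world's x, y, z in units of 60 mm (1.0 is 60 mm); "twist": the turn about the world's z in units of 10 degrees (1.0 is 10 degrees). A call has 1 to 5 rows; each row is the pose to reach, as a shift and turn from the pose measured when the call began; what a row does not reach only later rows make up. A row lasts 1/8 s, in which the tool goes at most 62.5 mm and 10.7 degrees, less where a joint would pass 70% of its speed; a pose out of reach is approached as far as the arm can. A call with a gripper value outside its range is refused whole. "gripper" is the closure in counts, from 0 (fully open) to 255 (shut), set as the call begins (left out, the last holds). The fingers move at their own pace and stop on an object; "newtons" is the grip in N (left out, the last holds). Time passes only in rows, so rows that repeat a pose let the fingers close. It gives the time, the measured TCP pose, the force and the opening at its end, in the units of the state.
- ctrl.get_obs(): the state, without advancing time (a new reading comes with each control period).
- ctrl.get_image(name): name is "side" or "top"; returns a dict with "frame" (400x640x3 uint8, red, green, blue), "range_z" (400x640 float32, m along the optical axis (not along the pixel's ray), 0 where there is no reading), "fx", "fy", "cx", "cy" (pixels), "extrinsics" (4x4, takes a point from camera to world coordinates). Camera axes: x right, y down, z forward; pixel columns grow to the right and rows downward; lengths in m; the calibration is good to about 2 mm. A picture is of the moment at which its call begins.
- ctrl.finish_job(): hands the job in, once; it reports no verdict.
The state is a dict: "t": time; "q": joint angles; "dq": joint speeds; "effort": joint torques, N m; "tool_pos": TCP position; "tool_rot": TCP orientation; "contact_force": force on the tool from outside, world axes, zero at the start; "wrist_torque": the same for the moment, N m; "opening": finger opening in m.
Only numpy, scipy, OpenCV 4.12 (cv2) and the standard library are available. Lean on these libraries where they do the work, as an engineer would, in place of code of your own. Each camera call takes 0.05 s, during which the arm holds its last target.

## Working session

There is one attempt and no reset: what is moved stays moved. The work goes in short steps, Python scripts to look and compute and a tool call to move; the robot and the scene stay as the last step left them, time stands still between calls to the robot, and variables do not carry over. Pictures are saved under pics/ and viewed, and the job is handed in when it is done.

Besides the shell and the picture viewer there is one more tool, called after "Call:" as a command line: name --argument value ..., lists and objects as JSON in quotes. jog_arm: Moves the arm, as the interface text tells. Its arguments: {"type":"object","properties":{"steps":{"type":"array"},"gripper":{"type":"number"},"newtons":{"type":"number"}},"required":["steps"]}

```bash
mkdir -p pics; python3 - <<'E'
from station import ctrl
import cv2,numpy as np
o=ctrl.get_obs();print(o['t'],o['tool_pos'],o['tool_rot'],o['opening'])
for n in('top','side'):
    d=ctrl.get_image(n);np.savez(f'{n}0.npz',**d)
    cv2.imwrite(f'pics/{n}0.png',d['frame'][:,:,::-1]);print(d['extrinsics'].round(3),d['fx'])
E
```

```text
0.0 [ 0.23619673 -0.57798519  0.23004741] [-3.08069603e+00 -6.04953746e-01  2.00938402e-04] 0.08537788939092945
[[-2.200e-02 -9.940e-01  1.110e-01  4.710e-01]
 [-1.000e+00  2.100e-02 -3.000e-03 -1.200e-02]
 [ 1.000e-03 -1.110e-01 -9.940e-01  1.423e+00]
 [ 0.000e+00  0.000e+00  0.000e+00  1.000e+00]] 496.93818120154555
[[-0.843 -0.39   0.371  0.108]
 [-0.538  0.633 -0.556  0.782]
 [-0.018 -0.668 -0.744  1.095]
 [ 0.     0.     0.     1.   ]] 505.8042601138596
```

View pics/top0.png

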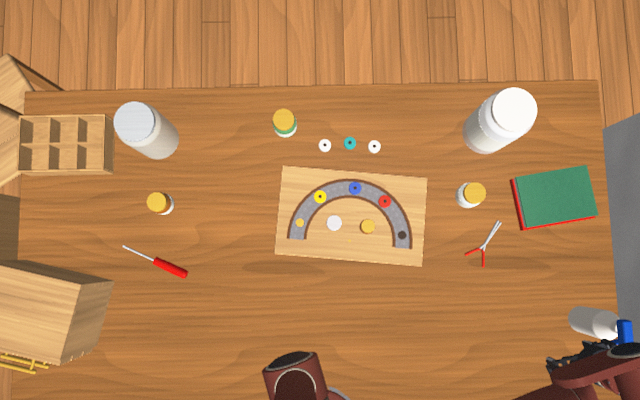

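View pics/side0.png

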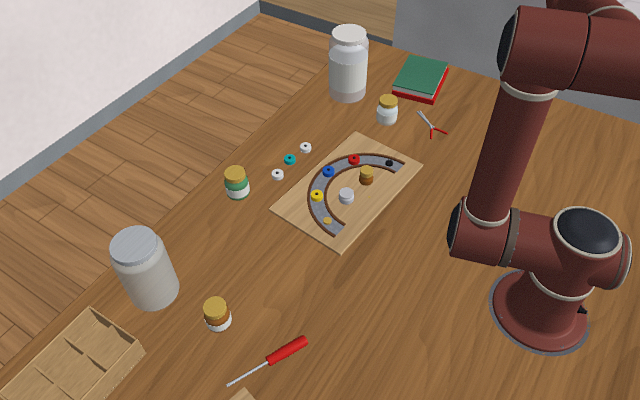

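Top view: brass stop at (300,223), black plug at (402,235). The beads in the groove are yellow (320,196), blue (355,188) and red (385,201). The white and teal beads at (325,145), (350,143) and (374,146) are off the board. Next I'll confirm these in an enlarged crop and measure them.

```bash
cat > h.py <<'E'
import numpy as np,cv2
def world(d,u,v,z):
    E=d['extrinsics'];r=E[:3,:3]@np.array([(u-d['cx'])/d['fx'],(v-d['cy'])/d['fy'],1]);o=E[:3,3]
    return (o+r*(z-o[2])/r[2])[:3]
def proj(d,p):
    E=d['extrinsics'];c=E[:3,:3].T@(np.asarray(p)-E[:3,3])
    return d['fx']*c[0]/c[2]+d['cx'],d['fy']*c[1]/c[2]+d['cy']
H={'red':[(0,8),(172,180)],'yellow':[(24,34)],'blue':[(108,128)]}
def blobs(d,box,hs,smin=120,vmin=60):
    hsv=cv2.cvtColor(d['frame'],cv2.COLOR_RGB2HSV);m=np.zeros(hsv.shape[:2],np.uint8)
    for a,b in hs: m|=cv2.inRange(hsv,(a,smin,vmin),(b,255,255))
    w=np.zeros_like(m);x0,y0,x1,y1=box;w[y0:y1,x0:x1]=m[y0:y1,x0:x1]
    n,l,s,c=cv2.connectedComponentsWithStats(w)
    return [(s[i,4],c[i].round(2)) for i in range(1,n) if s[i,4]>8]
E
python3 - <<'E'
from h import *
for n,crop in(('top',(270,160,435,275)),('side',(265,125,430,255))):
    d=dict(np.load(n+'0.npz'));x0,y0,x1,y1=crop
    f=d['frame'][y0:y1,x0:x1,::-1];cv2.imwrite(f'pics/{n}0c.png',cv2.resize(f,None,fx=4.5,fy=4.5,interpolation=cv2.INTER_CUBIC))
    for k in H: print(n,k,[(int(a),c,world(d,*c,.026).round(4)) for a,c in blobs(d,crop,H[k])])
E
```

```text
top red [(125, array([384.36, 200.9 ]), array([ 0.6203, -0.1977,  0.026 ]))]
top yellow [(106, array([319.65, 196.48]), array([ 0.6368, -0.015 ,  0.026 ]))]
top blue [(105, array([354.43, 187.62]), array([ 0.66  , -0.1142,  0.026 ]))]
side red [(108, array([353.63, 159.02]), array([ 0.6167, -0.1934,  0.026 ]))]
side yellow [(117, array([316.45, 195.3 ]), array([ 0.6335, -0.0109,  0.026 ]))]
side blue [(107, array([328.1 , 171.12]), array([ 0.6556, -0.1096,  0.026 ]))]
```

```bash
ls pics
```

```text
side0.png
side0c.png
top0.png
top0c.png
```

View pics/top0c.png

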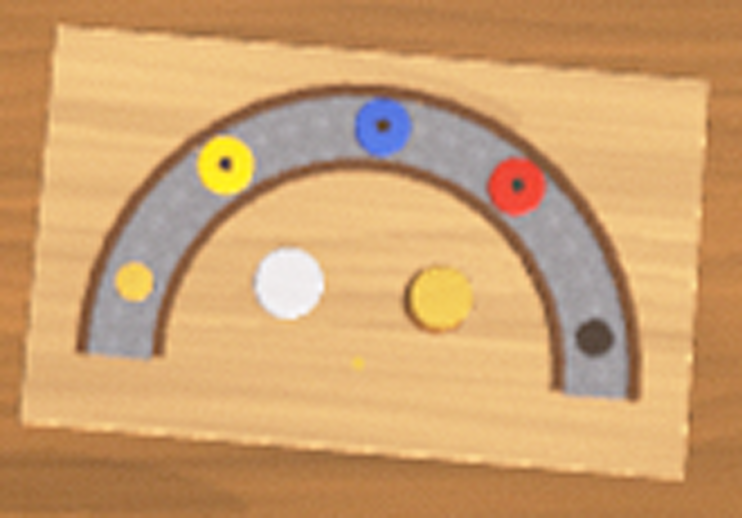

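View pics/side0c.png

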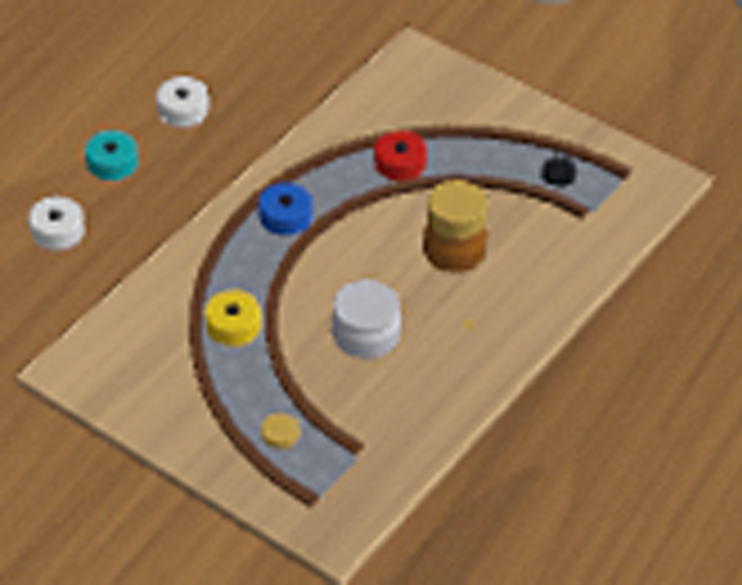

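```bash
python3 - <<'E'
from h import *
from scipy.optimize import least_squares
for n,crop in(('top',(270,160,435,275)),('side',(265,125,430,255))):
    d=dict(np.load(n+'0.npz'));x0,y0,x1,y1=crop
    hsv=cv2.cvtColor(d['frame'],cv2.COLOR_RGB2HSV)
    m=cv2.inRange(hsv,(0,60,30),(20,255,115));P=[]
    for v in range(y0,y1):
        for u in range(x0,x1):
            if m[v,u]: P.append(world(d,u,v,.015)[:2])
    P=np.array(P);c0=world(d,*( (349.5,240.7) if n=='top' else (369.5,197)),.01)
    r=np.hypot(*(P-c0[:2]).T);P=P[(r>.115)&(r<.185)]
    def f(c):
        r=np.hypot(*(P-c[:2]).T);return np.where(r<.15,r-.126,r-.174)
    s=least_squares(f,c0[:2],loss='soft_l1',f_scale=.003);C=s.x
    print(n,'dot',c0.round(4),'fit',C.round(4),len(P),'rms',np.std(f(C)))
    g=cv2.inRange(hsv,(90,10,90),(130,80,200)) # floor
    pts={'stop':None}
    pix={'stop':(270+134/4.5,160+282/4.5),'plug':(270+594/4.5,160+338/4.5),'tin':(270+289/4.5,160+284/4.5),'pot':(270+440/4.5,160+297/4.5)} if n=='top' else {'stop':(265+281/4.5,125+430/4.5),'plug':(265+559/4.5,125+167/4.5),'tin':(265+367/4.5,125+305/4.5),'pot':(265+457/4.5,125+203/4.5)}
    for k,z in(('stop',.017),('plug',.017),('tin',.04),('pot',.058)):
        p=world(d,*pix[k],z)[:2];e=p-C;print(k,p.round(4),np.hypot(*e).round(4),np.degrees(np.arctan2(e[1],e[0])).round(1))
    for k in H:
        for a,c in blobs(d,crop,H[k]):
            p=world(d,*c,.024 if n=='top' else .02)[:2];e=p-C;print(k,p.round(4),np.hypot(*e).round(4),np.degrees(np.arctan2(e[1],e[0])).round(1))
E
```

```text
top dot [ 0.5107 -0.0969  0.01  ] fit [ 0.4883 -0.1237] 47 rms 0.005950151385336242
stop [0.5644 0.0428] 0.1831 65.4
plug [ 0.523  -0.2452] 0.1264 -74.0
tin [ 0.5596 -0.054 ] 0.0998 44.4
pot [ 0.5485 -0.1454] 0.064 -19.8
red [ 0.6205 -0.1979] 0.1516 -29.3
yellow [ 0.6371 -0.015 ] 0.1842 36.2
blue [ 0.6603 -0.1143] 0.1722 3.1
side dot [ 0.5089 -0.0968  0.01  ] fit [ 0.5104 -0.0952] 722 rms 0.003485324770592513
stop [0.5629 0.0445] 0.1493 69.4
plug [ 0.5228 -0.2461] 0.1514 -85.3
tin [ 0.5599 -0.0527] 0.0653 40.6
pot [ 0.5474 -0.144 ] 0.0613 -52.8
red [ 0.6195 -0.1989] 0.1506 -43.5
yellow [ 0.6365 -0.0153] 0.1493 32.3
blue [ 0.6587 -0.1146] 0.1496 -7.5
```

Confirmed: red, yellow and blue in the groove are the right beads, and the white and teal ones are decoys. From both cameras the arc centre is about (0.510, -0.0965). In angle about that centre the stop is at +69°, the plug at -85°, and red, blue and yellow are at -43°, -7° and +32.5°. I'll shut the fingers and move above θ = -62°, between the plug and red.

Call:
jog_arm --steps '[{"dx": 1.0, "dy": 1.0, "dz": 0, "twist": 0.1}, {"dx": 1.5, "dy": 1.5, "dz": 0, "twist": 0.2}, {"dx": 2.2, "dy": 2.2, "dz": 0, "twist": 0.3}, {"dx": 2.9, "dy": 2.9, "dz": 0, "twist": 0.4}, {"dx": 3.6, "dy": 3.6, "dz": 0, "twist": 0.6}]' --gripper 255 --newtons 20

```text
t: 0.72
tool_pos: [0.4531, -0.3603, 0.2297]
tool_rot: [-3.044, -0.767, 0.001]
contact_force: [1.0, -0.7, -0.0]
opening: -0.0001
```

Call:
jog_arm --steps '[{"dx": 0.7, "dy": 0.7, "dz": 0}, {"dx": 1.4, "dy": 1.45, "dz": -0.2}, {"dx": 2.13, "dy": 2.19, "dz": -0.7}, {"dx": 2.13, "dy": 2.19, "dz": -1.6}, {"dx": 2.13, "dy": 2.19, "dz": -2.5}]'

```text
validation failed for argument at $.st...
```

Call:
jog_arm --steps '[{}, {}]'

```text
validation failed for argument at $.st...
```

```bash
cat > snap.py <<'E'
from station import ctrl
from h import *
import sys
t=sys.argv[1]
o=ctrl.get_obs();p=o['tool_pos'];C=np.array([.5103,-.0965])
a=o['tool_rot'];print(o['t'],p.round(4),'yaw',np.degrees(2*np.arctan2(a[1],a[0])).round(1)%360,'F',o['contact_force'].round(2) if hasattr(o['contact_force'],'round') else o['contact_force'])
e=p[:2]-C;print('tip r,th',np.hypot(*e).round(4),np.degrees(np.arctan2(e[1],e[0])).round(1))
ims=[]
for n,crop in(('top',(270,160,435,275)),('side',(265,110,430,255))):
    d=ctrl.get_image(n);x0,y0,x1,y1=crop
    f=d['frame'][y0:y1,x0:x1,::-1];ims.append(cv2.resize(f,(395,int(395*f.shape[0]/f.shape[1])),interpolation=cv2.INTER_CUBIC))
    for k in H:
        for A,c in blobs(d,crop,H[k]):
            if A<40: continue
            q=world(d,*c,.024 if n=='top' else .02)[:2];e=q-C;print(n,k,A,q.round(4),np.hypot(*e).round(4),np.degrees(np.arctan2(e[1],e[0])).round(1))
h=max(i.shape[0] for i in ims)
cv2.imwrite(f'pics/{t}.png',np.hstack([cv2.copyMakeBorder(i,0,h-i.shape[0],0,5,cv2.BORDER_CONSTANT) for i in ims]))
E
python3 snap.py s1
```

```text
0.725 [ 0.4531 -0.3603  0.2297] yaw 28.30000000000001 F [ 0.95 -0.75 -0.01]
tip r,th 0.2699 -102.2
top red 124 [ 0.6206 -0.1979] 0.1498 -42.6
top yellow 108 [ 0.6371 -0.015 ] 0.1508 32.7
top blue 106 [ 0.6602 -0.1143] 0.151 -6.8
side red 108 [ 0.6195 -0.1989] 0.1497 -43.1
side yellow 116 [ 0.6363 -0.0153] 0.15 32.8
side blue 107 [ 0.6587 -0.1145] 0.1495 -6.9
```

View pics/s1.png

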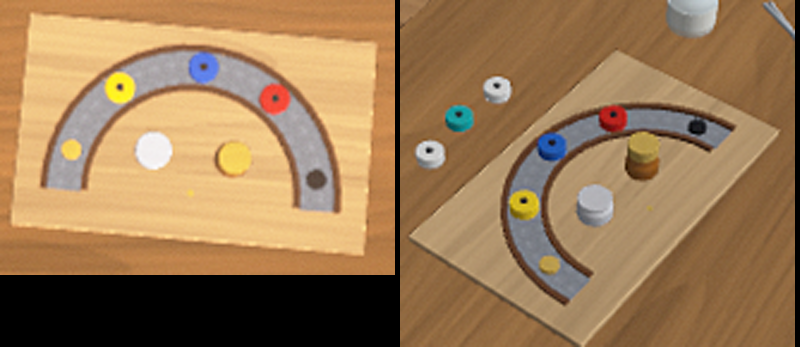

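The picture shows the scene unchanged, with red at (275,98) in the left panel. Both calls were refused because each row needs all four fields, so I'll resend the move.

Call:
jog_arm --steps '[{"dx": 0.7, "dy": 0.7, "dz": 0, "twist": 0}, {"dx": 1.4, "dy": 1.45, "dz": -0.2, "twist": 0}, {"dx": 2.13, "dy": 2.19, "dz": -0.7, "twist": 0}, {"dx": 2.13, "dy": 2.19, "dz": -1.6, "twist": 0}, {"dx": 2.13, "dy": 2.19, "dz": -2.5, "twist": 0}]'

```text
t: 1.45
tool_pos: [0.5831, -0.226, 0.0778]
tool_rot: [-3.04, -0.778, -0.001]
contact_force: [0.5, -0.9, -0.4]
opening: -0.0
```

Call:
jog_arm --steps '[{"dx": 0, "dy": 0, "dz": 0, "twist": 0}, {"dx": 0, "dy": 0, "dz": 0, "twist": 0}]'

```text
t: 1.7
tool_pos: [0.5837, -0.227, 0.0795]
tool_rot: [-3.042, -0.777, -0.003]
contact_force: [0.2, -0.9, 1.7]
opening: -0.0001
```

```bash
python3 snap.py s2
```

```text
1.7 [ 0.5837 -0.227   0.0795] yaw 28.69999999999999 F [ 0.17 -0.94  1.72]
tip r,th 0.1498 -60.6
top red 3841 [ 0.5347 -0.2537] 0.1591 -81.2
top red 95 [ 0.621  -0.1942] 0.1476 -41.4
top yellow 109 [ 0.637  -0.0151] 0.1506 32.7
top yellow 49 [ 0.5456 -0.146 ] 0.0608 -54.6
top blue 106 [ 0.6602 -0.1143] 0.151 -6.8
side red 109 [ 0.6197 -0.199 ] 0.15 -43.1
side yellow 116 [ 0.6365 -0.0155] 0.15 32.7
side blue 108 [ 0.6588 -0.1146] 0.1496 -6.9
```

View pics/s2.png

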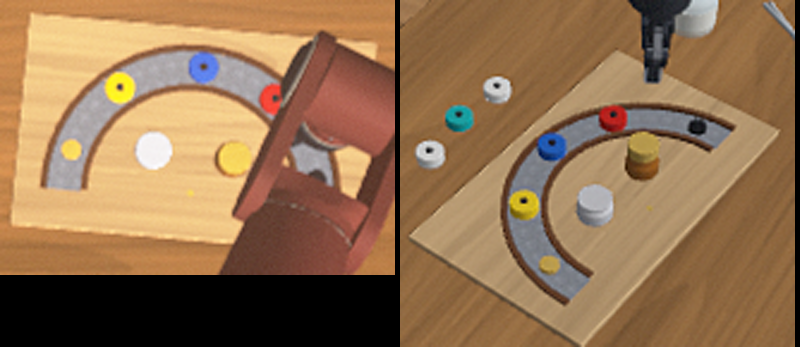

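The side view shows the shut fingertips at (653,80), above the groove between red and the plug. Lowering now.

Call:
jog_arm --steps '[{"dx": 0, "dy": 0, "dz": -0.4, "twist": 0}, {"dx": 0, "dy": 0, "dz": -0.75, "twist": 0}, {"dx": 0, "dy": 0, "dz": -0.95, "twist": 0}, {"dx": 0, "dy": 0, "dz": -0.98, "twist": 0}, {"dx": 0, "dy": 0, "dz": -0.98, "twist": 0}]'

```text
t: 2.42
tool_pos: [0.5853, -0.2277, 0.0231]
tool_rot: [3.043, 0.777, 0.008]
contact_force: [0.6, -0.7, 0.9]
opening: -0.0002
```

```bash
python3 snap.py s3
```

```text
2.425 [ 0.5853 -0.2277  0.0231] yaw 28.7 F [ 0.57 -0.67  0.93]
tip r,th 0.1511 -60.3
top red 3756 [ 0.5335 -0.2469] 0.1521 -81.2
top red 57 [ 0.621  -0.1894] 0.1445 -40.0
top yellow 109 [ 0.637  -0.0151] 0.1506 32.7
top yellow 49 [ 0.5465 -0.1448] 0.0604 -53.2
top blue 107 [ 0.6602 -0.1143] 0.151 -6.8
side red 108 [ 0.6195 -0.1989] 0.1497 -43.1
side yellow 115 [ 0.6364 -0.0151] 0.1501 32.9
side blue 107 [ 0.6587 -0.1146] 0.1495 -7.0
```

View pics/s3.png

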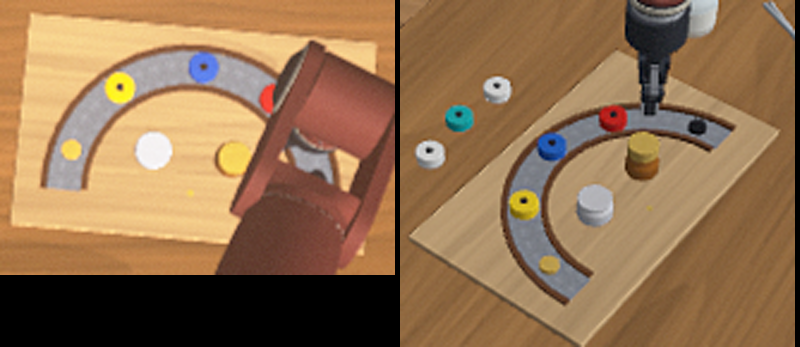

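Side view shows the tips at (652,112), just behind red at (613,118). Next I'll compute offsets along the arc.

```bash
cat > plan.py <<'E'
from station import ctrl
import numpy as np,sys
C=np.array([.5103,-.0965]);o=ctrl.get_obs();p=o['tool_pos'];a=o['tool_rot'];yaw=np.degrees(2*np.arctan2(a[1],a[0]))%360
e=p[:2]-C;print('th',np.degrees(np.arctan2(e[1],e[0])).round(1),'r',np.hypot(*e).round(4),'z',p[2].round(4),'yaw',yaw.round(1),'F',np.round(o['contact_force'],1))
for t in map(float,sys.argv[1].split(',')):
    q=C+.15*np.array([np.cos(np.radians(t)),np.sin(np.radians(t))])
    print(t,((q-p[:2])/.06).round(2),round((.0185-p[2])/.06,2),round((t+90-yaw)/10,2))
E
python3 plan.py=0 2>/dev/null; python3 plan.py -60.5,-58,-55,-52,-49
```

```text
th -60.2 r 0.1514 z 0.0236 yaw 28.7 F [ 0.3 -0.1  0.4]
-60.5 [-0.02  0.01] -0.08 0.08
-58.0 [0.07 0.07] -0.08 0.33
-55.0 [0.18 0.14] -0.08 0.63
-52.0 [0.28 0.22] -0.08 0.93
-49.0 [0.39 0.3 ] -0.08 1.23
```

Call:
jog_arm --steps '[{"dx": -0.01, "dy": 0.01, "dz": -0.08, "twist": 0.1}, {"dx": 0.07, "dy": 0.07, "dz": -0.08, "twist": 0.33}, {"dx": 0.18, "dy": 0.14, "dz": -0.08, "twist": 0.6}, {"dx": 0.28, "dy": 0.22, "dz": -0.08, "twist": 0.93}, {"dx": 0.39, "dy": 0.3, "dz": -0.08, "twist": 1.2}]'

```text
t: 3.15
tool_pos: [0.6097, -0.2094, 0.0189]
tool_rot: [2.943, 1.096, 0.01]
contact_force: [0.0, 0.3, 0.0]
opening: 0.0
```

```bash
python3 plan.py -48,-45,-42,-39,-36;python3 snap.py s4
```

```text
th -48.7 r 0.1504 z 0.0189 yaw 40.9 F [0.  0.3 0. ]
-48.0 [0.02 0.02] -0.01 0.11
-45.0 [0.11 0.11] -0.01 0.41
-42.0 [0.2  0.21] -0.01 0.71
-39.0 [0.29 0.31] -0.01 1.01
-36.0 [0.37 0.41] -0.01 1.31
3.15 [ 0.6097 -0.2094  0.0189] yaw 40.9 F [0.04 0.3  0.01]
tip r,th 0.1504 -48.7
top red 4177 [ 0.5521 -0.2258] 0.1359 -72.1
top yellow 111 [ 0.6372 -0.0151] 0.1507 32.7
top blue 108 [ 0.6601 -0.1144] 0.1509 -6.8
side red 56 [ 0.7054 -0.4121] 0.3711 -58.3
side red 111 [ 0.6305 -0.1884] 0.1513 -37.4
side yellow 115 [ 0.6365 -0.0153] 0.15 32.8
side blue 106 [ 0.6588 -0.1146] 0.1496 -7.0
```

View pics/s4.png

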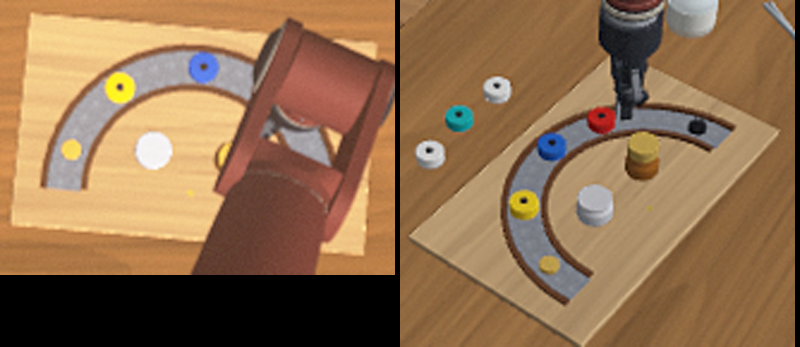

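Red is moving and upright, at (601,119) in the side view. It stays 11.3° ahead of the tip, as predicted.

Call:
jog_arm --steps '[{"dx": 0.06, "dy": 0.06, "dz": -0.01, "twist": 0.25}, {"dx": 0.14, "dy": 0.14, "dz": -0.01, "twist": 0.5}, {"dx": 0.21, "dy": 0.23, "dz": -0.01, "twist": 0.78}, {"dx": 0.29, "dy": 0.31, "dz": -0.01, "twist": 1.0}, {"dx": 0.37, "dy": 0.41, "dz": -0.01, "twist": 1.3}]'

```text
t: 3.88
tool_pos: [0.6324, -0.1844, 0.0184]
tool_rot: [2.8, 1.425, 0.011]
contact_force: [0.2, -0.4, -0.6]
opening: -0.0004
```

```bash
python3 plan.py -33,-30,-27,-24,-21;python3 snap.py s5|grep side
```

```text
th -35.7 r 0.1505 z 0.0184 yaw 53.9 F [ 0.2 -0.4 -0.6]
-33.0 [0.06 0.1 ] 0.0 0.31
-30.0 [0.13 0.21] 0.0 0.61
-27.0 [0.19 0.33] 0.0 0.91
-24.0 [0.25 0.45] 0.0 1.21
-21.0 [0.3  0.57] 0.0 1.51
side red 87 [ 0.7351 -0.3837] 0.3647 -51.9
side red 112 [ 0.6489 -0.1595] 0.1522 -24.5
side yellow 116 [ 0.6365 -0.0152] 0.1502 32.8
side blue 107 [ 0.6587 -0.1146] 0.1495 -7.0
```

Call:
jog_arm --steps '[{"dx": 0.06, "dy": 0.1, "dz": 0, "twist": 0.3}, {"dx": 0.13, "dy": 0.21, "dz": 0, "twist": 0.6}, {"dx": 0.19, "dy": 0.33, "dz": 0, "twist": 0.9}, {"dx": 0.25, "dy": 0.45, "dz": 0, "twist": 1.2}, {"dx": 0.3, "dy": 0.57, "dz": 0, "twist": 1.5}]'

```text
t: 4.6
tool_pos: [0.6506, -0.1498, 0.0184]
tool_rot: [-2.59, -1.778, -0.011]
contact_force: [-0.8, 0.9, -0.2]
opening: -0.0003
```

```bash
python3 plan.py -18,-15,-12,-9,-6;python3 snap.py s6|grep side
```

```text
th -20.8 r 0.1501 z 0.0184 yaw 68.9 F [-0.8  0.9 -0.2]
-18.0 [0.04 0.12] 0.0 0.31
-15.0 [0.08 0.24] 0.0 0.61
-12.0 [0.11 0.37] 0.0 0.91
-9.0 [0.13 0.5 ] 0.0 1.21
-6.0 [0.15 0.63] 0.0 1.51
side red 109 [ 0.7635 -0.3443] 0.3543 -44.4
side red 103 [ 0.6607 -0.1235] 0.1528 -10.2
side yellow 117 [ 0.6364 -0.0154] 0.15 32.8
side blue 111 [ 0.6624 -0.0842] 0.1526 4.6
```

View pics/s6.png

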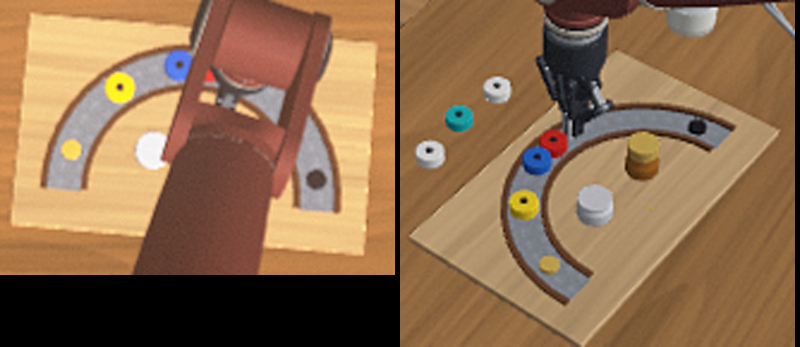

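Red (553,144) has reached blue (538,161), and both are upright. The next stretch will pick up yellow.

Call:
jog_arm --steps '[{"dx": 0.04, "dy": 0.12, "dz": 0, "twist": 0.3}, {"dx": 0.08, "dy": 0.24, "dz": 0, "twist": 0.6}, {"dx": 0.11, "dy": 0.37, "dz": 0, "twist": 0.9}, {"dx": 0.13, "dy": 0.5, "dz": 0, "twist": 1.2}, {"dx": 0.15, "dy": 0.63, "dz": 0, "twist": 1.5}]'

```text
t: 5.32
tool_pos: [0.6596, -0.1119, 0.0184]
tool_rot: [-2.335, -2.099, -0.01]
contact_force: [-0.0, -0.2, -0.6]
opening: 0.0001
```

```bash
python3 plan.py -3,0,3,6,8;python3 snap.py s7|egrep 'side|top'
```

```text
th -5.9 r 0.1501 z 0.0184 yaw 83.9 F [-0.  -0.2 -0.6]
-3.0 [0.01 0.13] 0.0 0.31
0.0 [0.01 0.26] 0.0 0.61
3.0 [0.01 0.39] 0.0 0.91
6.0 [-0.    0.52] 0.0 1.21
8.0 [-0.01  0.6 ] 0.0 1.41
top red 4743 [ 0.5769 -0.108 ] 0.0676 -9.8
top yellow 108 [ 0.6369 -0.015 ] 0.1506 32.8
top blue 62 [ 0.6576 -0.0403] 0.1577 20.9
side red 302 [ 0.7632 -0.3357] 0.3481 -43.4
side red 104 [ 0.6629 -0.0841] 0.1531 4.7
side yellow 109 [ 0.6357 -0.0137] 0.1503 33.4
side blue 94 [ 0.6552 -0.0476] 0.1529 18.7
```

View pics/s7.png

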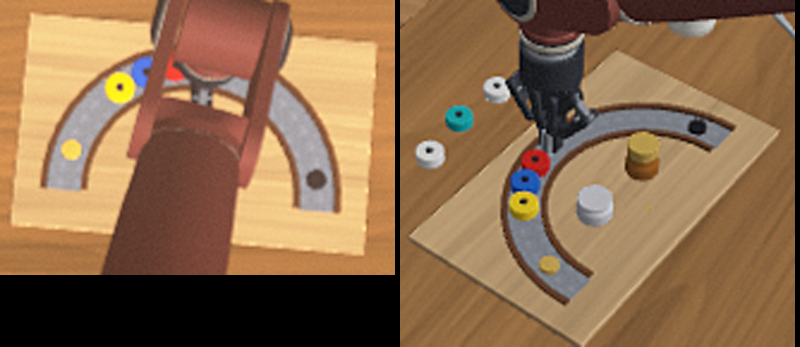

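All three are in a row in the side view: red (535,163), blue (525,183), yellow (523,206). Continuing.

Call:
jog_arm --steps '[{"dx": 0.01, "dy": 0.13, "dz": 0, "twist": 0.3}, {"dx": 0.01, "dy": 0.26, "dz": 0, "twist": 0.6}, {"dx": 0.01, "dy": 0.39, "dz": 0, "twist": 0.9}, {"dx": 0, "dy": 0.52, "dz": 0, "twist": 1.2}, {"dx": -0.01, "dy": 0.6, "dz": 0, "twist": 1.4}]'

```text
t: 6.05
tool_pos: [0.659, -0.0757, 0.0184]
tool_rot: [-2.063, -2.367, -0.01]
contact_force: [0.3, -0.1, 0.6]
opening: -0.0002
```

```bash
python3 plan.py 9.5,11,12.5,14,15;python3 snap.py s8|egrep 'side|top'
```

```text
th 8.0 r 0.1501 z 0.0184 yaw 97.9 F [ 0.3 -0.1  0.6]
9.5 [-0.01  0.07] 0.0 0.16
11.0 [-0.02  0.13] 0.0 0.31
12.5 [-0.04  0.19] 0.0 0.46
14.0 [-0.05  0.26] 0.0 0.61
15.0 [-0.06  0.3 ] 0.0 0.71
top red 4664 [ 0.5781 -0.0673] 0.0738 23.3
top yellow 93 [0.6163 0.017 ] 0.1553 47.0
top yellow 70 [ 0.5481 -0.1502] 0.0656 -54.9
side red 297 [ 0.7633 -0.3294] 0.3439 -42.6
side red 99 [ 0.7728 -0.2517] 0.305 -30.6
side red 103 [ 0.6563 -0.0481] 0.1538 18.4
side yellow 116 [0.6138 0.015 ] 0.1521 47.1
side blue 95 [ 0.6395 -0.0141] 0.1532 32.5
```

View pics/s8.png

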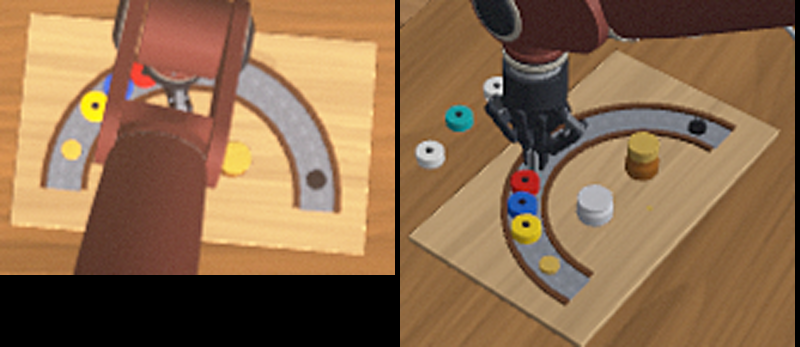

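Yellow is at 47° and needs about 57.5°, so the remaining push will be slow.

Call:
jog_arm --steps '[{"dx": -0.01, "dy": 0.07, "dz": 0, "twist": 0.15}, {"dx": -0.02, "dy": 0.13, "dz": 0, "twist": 0.3}, {"dx": -0.04, "dy": 0.19, "dz": 0, "twist": 0.45}, {"dx": -0.05, "dy": 0.26, "dz": 0, "twist": 0.6}, {"dx": -0.06, "dy": 0.3, "dz": 0, "twist": 0.7}]'

```text
t: 6.78
tool_pos: [0.6553, -0.057, 0.0183]
tool_rot: [-1.912, -2.489, -0.01]
contact_force: [0.6, 0.1, 0.1]
opening: 0.0002
```

```bash
python3 plan.py 15.5,16,16.5,17,17.5;python3 snap.py s9|egrep 'side|top'
```

```text
th 15.2 r 0.1503 z 0.0183 yaw 104.9 F [0.6 0.1 0.1]
15.5 [-0.01  0.01] 0.0 0.06
16.0 [-0.01  0.03] 0.0 0.11
16.5 [-0.02  0.05] 0.0 0.16
17.0 [-0.03  0.07] 0.0 0.21
17.5 [-0.03  0.09] 0.0 0.26
top red 4737 [ 0.5773 -0.0459] 0.084 37.1
top yellow 57 [0.602  0.0354] 0.1606 55.2
top yellow 63 [ 0.5467 -0.1466] 0.0619 -54.0
side red 467 [ 0.7744 -0.2925] 0.3289 -36.6
side red 132 [ 0.6868 -0.4067] 0.3569 -60.4
side red 51 [ 0.6353 -0.4355] 0.3614 -69.8
side red 66 [ 0.7175 -0.3276] 0.3104 -48.1
side red 102 [ 0.6482 -0.0299] 0.1531 25.8
side yellow 119 [0.5994 0.0273] 0.1525 54.3
side blue 100 [6.281e-01 6.000e-04] 0.1526 39.5
```

View pics/s9.png

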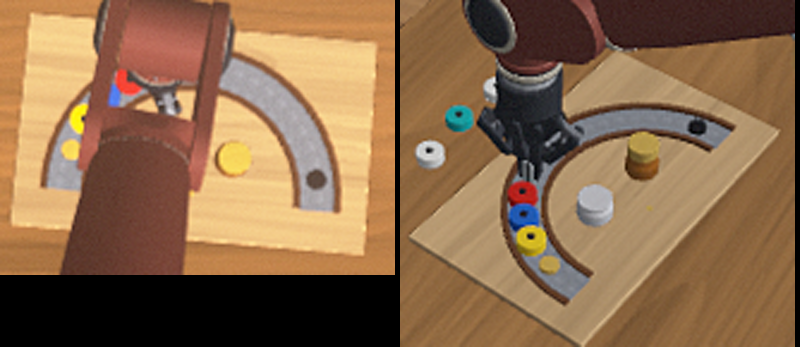

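Call:
jog_arm --steps '[{"dx": -0.01, "dy": 0.02, "dz": 0, "twist": 0.05}, {"dx": -0.01, "dy": 0.04, "dz": 0, "twist": 0.1}, {"dx": -0.02, "dy": 0.06, "dz": 0, "twist": 0.15}, {"dx": -0.03, "dy": 0.08, "dz": 0, "twist": 0.2}, {"dx": -0.03, "dy": 0.1, "dz": 0, "twist": 0.25}]'

```text
t: 7.5
tool_pos: [0.6534, -0.0509, 0.0183]
tool_rot: [-1.858, -2.53, -0.01]
contact_force: [0.2, -0.9, 0.5]
opening: 0.0001
```

```bash
python3 plan.py 18,18.5,19,19.5,20;python3 snap.py s10|egrep 'side'
```

```text
th 17.7 r 0.1502 z 0.0183 yaw 107.4 F [ 0.2 -0.9  0.5]
18.0 [-0.01  0.01] 0.0 0.06
18.5 [-0.01  0.03] 0.0 0.11
19.0 [-0.02  0.05] 0.0 0.16
19.5 [-0.03  0.08] 0.0 0.21
20.0 [-0.04  0.1 ] 0.0 0.26
side red 513 [ 0.768  -0.2878] 0.321 -36.6
side red 45 [ 0.7691 -0.3695] 0.3762 -46.5
side red 67 [ 0.7186 -0.3749] 0.3477 -53.2
side red 70 [ 0.6756 -0.4127] 0.3568 -62.4
side red 46 [ 0.5896 -0.4731] 0.3848 -78.1
side red 101 [ 0.6461 -0.0247] 0.1537 27.9
side yellow 118 [0.5933 0.0313] 0.1524 57.0
side blue 98 [0.6233 0.0058] 0.1524 42.2
```

```bash
python3 - <<'E'
from station import ctrl
import cv2
f=ctrl.get_image('side')['frame'][170:245,300:375,::-1];cv2.imwrite('pics/z10.png',cv2.resize(f,None,fx=8,fy=8,interpolation=cv2.INTER_CUBIC))
E
```

```text
(no output)
```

View pics/z10.png

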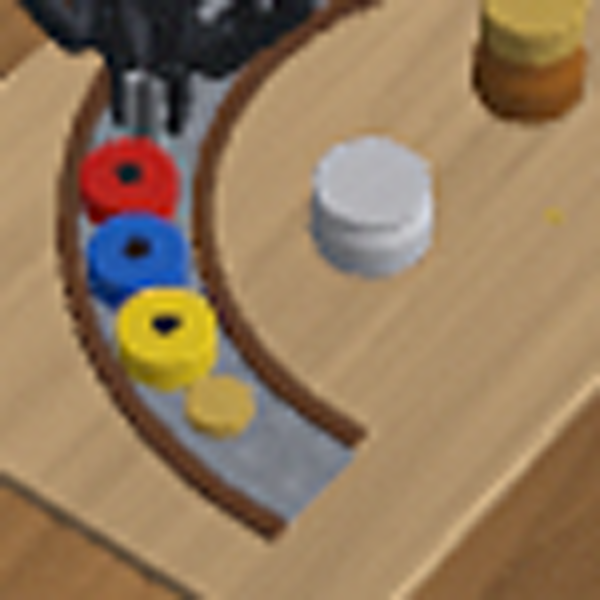

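Yellow is almost at the stop: in the crop, yellow is at (165,335) and the stop at (220,405). I'll creep forward while watching the force.

Call:
jog_arm --steps '[{"dx": -0.005, "dy": 0.01, "dz": 0, "twist": 0.03}, {"dx": -0.01, "dy": 0.02, "dz": 0, "twist": 0.06}, {"dx": -0.01, "dy": 0.03, "dz": 0, "twist": 0.1}]'

```text
t: 8.02
tool_pos: [0.6528, -0.049, 0.0183]
tool_rot: [-1.835, -2.546, -0.01]
contact_force: [-0.0, -0.3, -0.1]
opening: -0.0002
```

```bash
python3 plan.py 19,19.5,20;python3 snap.py s11|egrep 'side.*0.15'
```

```text
th 18.4 r 0.1502 z 0.0183 yaw 108.4 F [-0.  -0.3 -0.1]
19.0 [-0.01  0.02] 0.0 0.06
19.5 [-0.02  0.04] 0.0 0.11
20.0 [-0.03  0.06] 0.0 0.16
side red 102 [ 0.6444 -0.0231] 0.1529 28.7
side yellow 119 [0.5925 0.0319] 0.1525 57.4
side blue 101 [0.6219 0.0066] 0.152 42.7
```

Call:
jog_arm --steps '[{"dx": -0.005, "dy": 0.01, "dz": 0, "twist": 0.03}, {"dx": -0.01, "dy": 0.02, "dz": 0, "twist": 0.06}, {"dx": -0.01, "dy": 0.025, "dz": 0, "twist": 0.1}]'

```text
t: 8.5
tool_pos: [0.6526, -0.0481, 0.0186]
tool_rot: [-1.814, -2.563, -0.009]
contact_force: [-0.0, -2.8, 0.7]
opening: -0.0001
```

```bash
python3 plan.py 19,19.5,20;python3 snap.py s12|egrep 'side.*0.15'
```

```text
th 18.8 r 0.1503 z 0.0186 yaw 109.4 F [-0.  -2.8  0.7]
19.0 [-0.01  0.01] -0.0 -0.04
19.5 [-0.01  0.03] -0.0 0.01
20.0 [-0.02  0.05] -0.0 0.06
side red 103 [ 0.6447 -0.0222] 0.1535 28.9
side yellow 118 [0.592  0.0318] 0.1521 57.5
side blue 98 [0.6216 0.008 ] 0.1526 43.2
```

The force rose to 2.8 N against the push and the motion stalled, so the row seems to be against the stop. One more small press to confirm.

Call:
jog_arm --steps '[{"dx": -0.005, "dy": 0.015, "dz": 0, "twist": 0}, {"dx": -0.01, "dy": 0.025, "dz": 0, "twist": 0}, {"dx": -0.01, "dy": 0.025, "dz": 0, "twist": 0}]'

```text
t: 8.98
tool_pos: [0.6525, -0.0476, 0.0191]
tool_rot: [1.815, 2.564, 0.008]
contact_force: [1.2, -5.8, 1.5]
opening: 0.0001
```

```bash
python3 plan.py 19,17,14,12;python3 snap.py s13|egrep 'side.*0.15'
python3 - <<'E'
from station import ctrl
import cv2
f=ctrl.get_image('side')['frame'][170:245,300:375,::-1];cv2.imwrite('pics/z13.png',cv2.resize(f,None,fx=8,fy=8,interpolation=cv2.INTER_CUBIC))
E
```

```text
th 19.0 r 0.1504 z 0.0191 yaw 109.4 F [ 1.2 -5.8  1.5]
19.0 [-0.01 -0.  ] -0.01 -0.04
17.0 [ 0.02 -0.08] -0.01 -0.24
14.0 [ 0.06 -0.21] -0.01 -0.54
12.0 [ 0.08 -0.3 ] -0.01 -0.74
side red 101 [ 0.6447 -0.0222] 0.1536 28.9
side yellow 118 [0.5922 0.0319] 0.1523 57.5
side blue 97 [0.6221 0.008 ] 0.153 43.0
```

View pics/z13.png

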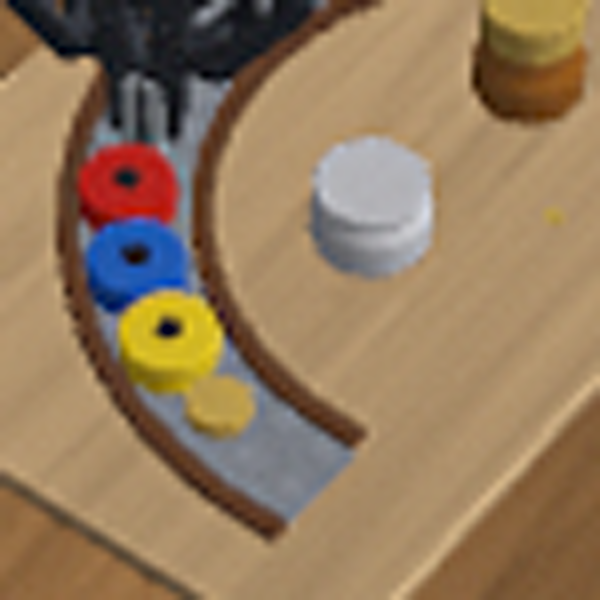

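The beads don't move any further and the force is 5.8 N, so the row is closed. The crop shows red, blue, yellow and the stop in one chain. I'll back off along the groove and then lift.

Call:
jog_arm --steps '[{"dx": 0.0, "dy": -0.03, "dz": 0, "twist": 0}, {"dx": 0.02, "dy": -0.1, "dz": 0, "twist": 0}, {"dx": 0.06, "dy": -0.25, "dz": 0, "twist": 0}, {"dx": 0.08, "dy": -0.4, "dz": 0.3, "twist": 0}, {"dx": 0.08, "dy": -0.4, "dz": 1.0, "twist": 0}]'

```text
t: 9.75
tool_pos: [0.6557, -0.0723, 0.0781]
tool_rot: [-1.814, -2.56, -0.005]
contact_force: [0.8, 0.1, 0.7]
opening: 0.0003
```

Call:
jog_arm --steps '[{"dx": 0, "dy": 0, "dz": 0.8, "twist": 0}, {"dx": 0, "dy": -0.5, "dz": 1.6, "twist": 0}, {"dx": 0, "dy": -1.5, "dz": 2.0, "twist": 0}, {"dx": 0, "dy": -2.5, "dz": 2.0, "twist": 0}, {"dx": 0, "dy": -3.4, "dz": 2.0, "twist": 0}]'

```text
t: 10.38
tool_pos: [0.6559, -0.2791, 0.201]
tool_rot: [-1.817, -2.562, -0.006]
contact_force: [1.5, 0.5, 0.1]
opening: -0.0001
```

Call:
jog_arm --steps '[{"dx": -0.8, "dy": -0.8, "dz": 0, "twist": 0}, {"dx": -1.4, "dy": -1.4, "dz": 0, "twist": 0}, {"dx": -1.4, "dy": -1.4, "dz": 0, "twist": 0}]'

```text
t: 10.75
tool_pos: [0.5695, -0.3667, 0.2026]
tool_rot: [1.824, 2.557, 0.005]
contact_force: [1.0, 0.5, 0.7]
opening: 0.0004
```

```bash
python3 snap.py s14
python3 - <<'E'
from station import ctrl
import cv2,numpy as np
a=[]
for n,(x,y) in (('side',(300,165)),('top',(285,170))):
    f=ctrl.get_image(n)['frame'];cv2.imwrite(f'pics/f_{n}.png',f[:,:,::-1]);a.append(cv2.resize(f[y:y+75,x:x+75,::-1],(395,395),interpolation=cv2.INTER_CUBIC))
cv2.imwrite('pics/z14.png',np.hstack(a))
E
```

```text
10.75 [ 0.5695 -0.3667  0.2026] yaw 109.0 F [1.05 0.55 0.67]
tip r,th 0.2766 -77.7
top red 122 [ 0.6431 -0.0193] 0.1536 30.2
top red 71 [ 0.428  -0.3204] 0.2386 -110.2
top yellow 149 [0.5862 0.0348] 0.1517 60.0
top yellow 77 [ 0.5482 -0.1472] 0.0633 -53.2
top blue 103 [0.6205 0.0094] 0.1528 43.9
side red 101 [ 0.6443 -0.0227] 0.153 28.8
side yellow 119 [0.5924 0.0319] 0.1524 57.4
side blue 98 [0.6225 0.0076] 0.1531 42.9
```

View pics/z14.png

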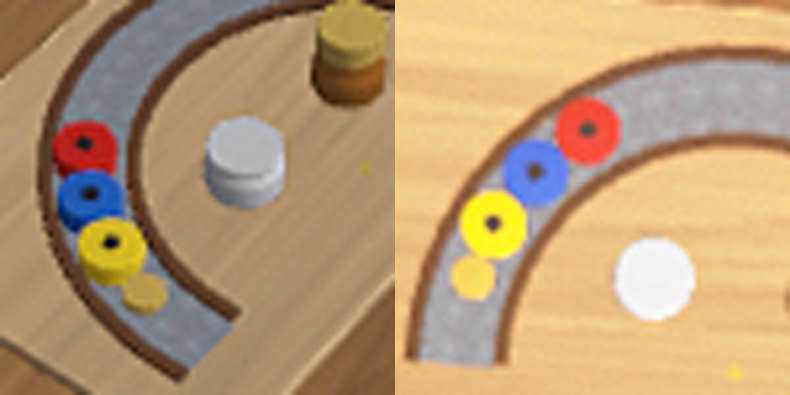

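View pics/f_top.png

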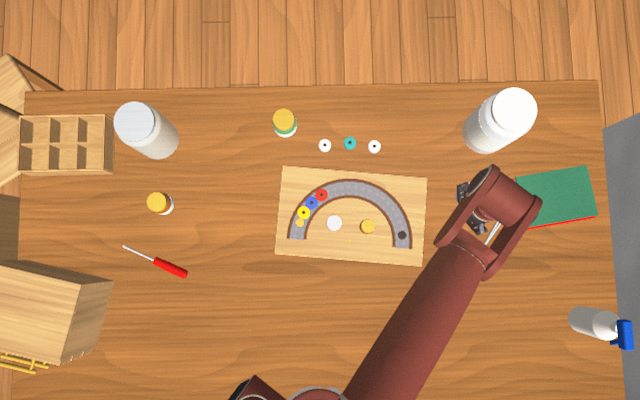

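The final view shows all three upright against the stop: red (321,195), blue (312,203), yellow (304,213), stop (300,223). The bystanders haven't moved. I'll check the spacing at subpixel level using the bead holes, averaged over several frames.

```bash
python3 - <<'E'
from station import ctrl
from h import *
for n,g in (('top',[(321.4,194.7),(311.6,202.5),(303.6,212.3)]),('side',[(316.1,192.1),(317.1,201.8),(321,211.1)])):
    D=[ctrl.get_image(n) for _ in range(8)];d=D[0]
    f=np.mean([x['frame'].astype(float) for x in D],0).max(2).astype(np.float32)
    f=cv2.resize(f,None,fx=8,fy=8,interpolation=cv2.INTER_CUBIC)
    W=[]
    for u,v in g:
        cu,cv=(u+.5)*8,(v+.5)*8
        for _ in range(5):
            y,x=np.mgrid[0:f.shape[0],0:f.shape[1]];m=np.hypot(x-cu,y-cv)<20
            w=np.clip(np.percentile(f[m],75)-f,0,None)*m;w=w**1.5;cu,cv=(w*x).sum()/w.sum(),(w*y).sum()/w.sum()
        W.append(world(d,(cu+.5)/8-.5,(cv+.5)/8-.5,.026)[:2])
    W=np.array(W);print(n,W.round(4),'r-b,b-y mm',(1e3*np.hypot(*np.diff(W,axis=0).T)).round(1))
    s=world(d,*((299.6,222.7) if n=='top' else (327.4,220.5)),.017)[:2]
    print('y-stop',1e3*np.hypot(*(W[2]-s)))
print(ctrl.get_obs()['t'])
E
```

```text
top [[ 0.6434 -0.0191]
 [ 0.6215  0.0095]
 [ 0.594   0.0325]] r-b,b-y mm [36.  35.9]
y-stop 31.52005422876749
side [[ 0.6431 -0.0209]
 [ 0.6211  0.0079]
 [ 0.5937  0.0305]] r-b,b-y mm [36.2 35.5]
y-stop 33.66893637410688
11.75
```

Beads touch each other: hole spacing is 36.0 and 35.9 mm from the top camera. The yellow-to-stop distance rests on a rough stop centre, so I'll measure the stop properly in the first images.

```bash
python3 - <<'E'
from h import *
from station import ctrl
W={'top':np.array([.594,.0325]),'side':np.array([.5937,.0305])}
ims=[]
for n,(u,v) in(('top',(299.7,222.7)),('side',(327.4,220.5))):
    d=dict(np.load(n+'0.npz'));hsv=cv2.cvtColor(d['frame'],cv2.COLOR_RGB2HSV)
    x0,y0=int(u)-6,int(v)-6
    S=cv2.resize(d['frame'][y0:y0+13,x0:x0+13].astype(np.float32),None,fx=8,fy=8,interpolation=cv2.INTER_CUBIC)
    w=np.clip(S[:,:,0]-S[:,:,2]-35,0,45)  # R-B: brass vs grey
    yy,xx=np.mgrid[0:104,0:104];m=np.hypot(xx-(u-x0+.5)*8,yy-(v-y0+.5)*8)<5.6*8;w=w*m
    c=((w*xx).sum()/w.sum()+.5)/8-.5+x0,((w*yy).sum()/w.sum()+.5)/8-.5+y0
    for z in(.017,.015):
        s=world(d,*c,z)[:2];print(n,np.round(c,2),z,s.round(4),'y-stop mm',1e3*np.hypot(*(W[n]-s)).round(4))
    # expected outlines: stop top circle and yellow top circle on the current image
    e=ctrl.get_image(n)['frame'];X,Y=int(u)-20,int(v)-30
    I=cv2.resize(np.ascontiguousarray(e[Y:Y+50,X:X+50,::-1]),(395,395),interpolation=cv2.INTER_CUBIC)
    for ctr,r,z,col in((s,.012,.017,(0,255,0)),(W[n],.018,.026,(255,0,255)),(W[n],.018,.010,(255,255,0))):
        P=[proj(d,[ctr[0]+r*np.cos(t),ctr[1]+r*np.sin(t),z]) for t in np.linspace(0,6.28,60)]
        cv2.polylines(I,[((np.array(P)+.5-[X,Y])*7.9).astype(np.int32)],True,col,1)
    ims.append(I)
cv2.imwrite('pics/z15.png',np.hstack(ims))
E
```

```text
top [299.35 222.13] 0.017 [0.566 0.044] y-stop mm 30.3
top [299.35 222.13] 0.015 [0.5661 0.0441] y-stop mm 30.200000000000003
side [326.93 220.21] 0.017 [0.5647 0.0442] y-stop mm 32.099999999999994
side [326.93 220.21] 0.015 [0.5655 0.0429] y-stop mm 30.8
```

View pics/z15.png

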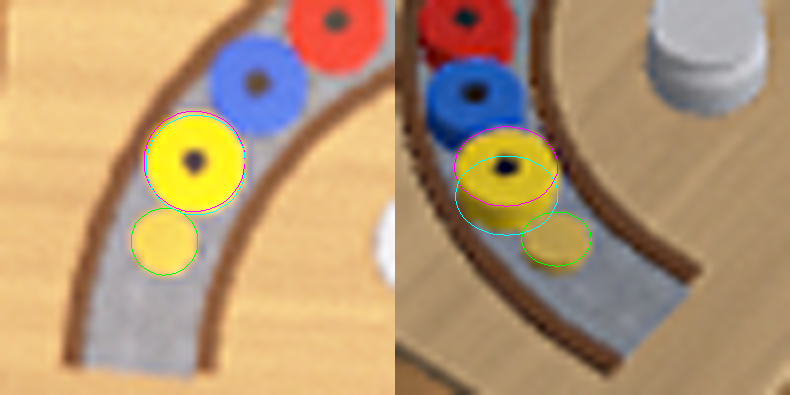

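The distances are 30.3 mm (top) and about 30.8 mm (side, corrected for the stud's visible side wall). Contact is 30 mm, so yellow touches the stop within measuring error, which fits the force stall. Handing in.

```bash
python3 - <<'E'
from station import ctrl
print(ctrl.finish_job())
E
```

```text
the job is handed in; nothing more can be done
None
```

I pushed the red, blue and yellow beads along the groove with the shut fingertips. I started behind red on the plug side, went over the crown, and stopped when the row closed against the brass stop. Then I backed off, lifted clear and handed the job in at about 12 s.

- **Bead spacing:** red–blue measured 36.0 mm and blue–yellow 35.9 mm from the top camera (36.2 and 35.5 mm from the side). Contact is 36 mm.
- **Yellow to the stop:** 30.3 mm from the top camera, where contact is 30 mm. The side camera disagreed slightly, giving 30.8–32.1 mm depending on the height assumed for the stud.
- **Contact force:** on the last press the resistance rose to about 6 N and the beads did not move any further. They stayed put after I backed off.
- **Everything else:** in the last pictures all beads stand upright. The tin, the small amber jar inside the curve, the other visible bystanders and the spare beads look unmoved by eye. The arm hid the jar on the robot's right and most of the scissors in the last top view, so I did not check those two; the arm crossed there with the fingertips about 200 mm up.

Two move calls were refused early on because I left fields out of the rows; nothing moved, and I sent them again complete.

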